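# Lay out a sampling station: dish under forceps, cup and dropper on their stands

### The job

Lay out the sampling station: set the petri dish flat between the four pins of the dish holder, then lay the forceps (those lying to the left of the holder with the other things) across on top of the dish, centred lengthways, in the two forked saddles of the holder. Stand the capped specimen cup upright in the round stand that is in front of the clear tray of three vials, and the dropper bottle upright in the other round stand, the one in front of the conical flask. Do not knock the cup or the bottle over, and leave the flask and the beaker where they are.

Things in the scene. Friction and masses are not known exactly. Their poses are not given: they have to be found in the camera images.
- dish: Round clear petri dish with lid and pale pink contents, 60 mm across, 16 mm high, 18 g, loose, lying flat on the worktop. Origin at the centre of its underside, z up; its yaw means nothing.
- tweezers: Steel forceps lying flat, loose, a bar 124 mm long (along its own y), 13 mm wide (x), 9 mm thick (z), 22 g. Origin in the middle of its underside. Grasp the middle across its width. Which end points where does not matter.
- cup: White specimen cup with a screwed-on ribbed lid, loose, 64 mm high; body 45 mm across up to 51 mm high, lid 51 mm across above that; 30 g. Origin at the centre of its underside, z up.
- dropper: Brown dropper bottle, loose, 102 mm high, 70 g: body 33 mm across up to about 60 mm high, then shoulder, a 24 mm collar up to 77 mm and a black rubber bulb 13 mm across. Origin at the centre of its underside, z up.
- dish_holder: Fixed aluminium plate 130 (x) x 76 (y) x 4 mm, origin at its centre on the worktop. Four steel pins, 12 mm thick, tops at 18 mm, at x +-37.7, y +-23.6: the dish lies between them, 8 mm play, top at 20 mm; its y sides are open for fingers. Grey forked saddles at x +-49.5 (10 thick): floor at 18 mm, cheeks to 30 mm, 29 mm between them; the forceps lie along x on the dish, one end in each.
- stand_left: A low round steel stand (saucer), 72 mm across, floor 4 mm above the worktop, with a 4 mm thick upright lip whose top is 9 mm above the worktop; the free inside is 64 mm across. Fixed. To the left (+y) of the dish holder, seen from the robot. Origin at its centre on the worktop.
- stand_right: A low round steel stand (saucer), 72 mm across, floor 4 mm above the worktop, with a 4 mm thick upright lip whose top is 9 mm above the worktop; the free inside is 64 mm across. Fixed. To the right (-y) of the dish holder, seen from the robot. Origin at its centre on the worktop.
- vial_tray: Clear open tray, 114 x 134 x 35 mm, with three small dropper vials (107 mm high) standing in it. Fixed; it stands behind one of the two round stands (farther from the robot, nearly the same y, within 60 mm), left or right by chance. Origin at the centre of its underside.
- flask: Clear conical flask with pink contents, 64 mm across the foot, 103 mm high, loose; it stands behind the other round stand. Not to be moved. Origin at the centre of its underside.
- beaker: Clear beaker, 53 mm across, 70 mm high, loose, behind the dish holder, between flask and vial tray. Not to be moved. Origin at the centre of its underside.

How it is judged:
On the way, in this order (a step that is already met when the one before it is completed fails the run):
1. the dish lies flat between the holder's pins, let go (horizontal distance between dish and dish_holder below 0.012 m and z of dish in the frame of dish_holder between 0.002 and 0.007 m and angle between dish's own z axis and vertical below 0.1 rad and contact force between dish and the fingers below 0.1 N and linear speed of dish below 0.02 m/s), for 0.2 s.
2. the forceps lie on the dish in both saddles, let go, with the dish still seated (horizontal distance between dish and dish_holder below 0.012 m and z of dish in the frame of dish_holder between 0.002 and 0.007 m and angle between dish's own z axis and vertical below 0.1 rad and x of tweezers in the frame of dish_holder between -0.016 and 0.016 m and y of tweezers in the frame of dish_holder between -0.011 and 0.011 m and z of tweezers in the frame of dish between 0.012 and 0.02 m and angle between the y axis of tweezers and the x axis of dish_holder, either way round below 0.2 rad and angle between the z axis of tweezers and the z axis of dish_holder, either way round below 0.12 rad and contact force between tweezers and the fingers below 0.1 N and linear speed of tweezers below 0.02 m/s), for 0.2 s.
At the end, for the whole second after the job is handed in: Dish flat between the pins (within 12 mm of centre); forceps on it in both saddles (16 mm lengthways, 11 mm sideways, 0.2 rad); cup upright in the stand in front of the vial tray (13 mm of centre), dropper bottle upright in the other (18 mm); all released and at rest (all of step 2 and ((world y of vial_tray above -0.25 m and horizontal distance between cup and stand_left below 0.013 m and z of cup in the frame of stand_left between 0.002 and 0.008 m and angle between each of cup, dropper's own z axis and vertical below 0.1 rad and horizontal distance between dropper and stand_right below 0.018 m and z of dropper in the frame of stand_right between 0.002 and 0.008 m) or (world y of vial_tray below -0.25 m and horizontal distance between cup and stand_right below 0.013 m and z of cup in the frame of stand_right between 0.002 and 0.008 m and angle between each of cup, dropper's own z axis and vertical below 0.1 rad and horizontal distance between dropper and stand_left below 0.018 m and z of dropper in the frame of stand_left between 0.002 and 0.008 m)) and contact force between each of dish, cup, dropper and the fingers below 0.1 N and linear speed of each of dish, cup, dropper below 0.02 m/s); the robot touches nothing.
It fails at once if the flask or the beaker is shifted by more than 20 mm (distance of any of flask, beaker from where it was at the start of the episode above 0.02 m).
It fails at once if the cup or the dropper bottle is knocked over (angle between any of cup, dropper's own z axis and vertical above 0.9 rad).
It also fails if it takes over 109 s, if anything falls off the work surface, if the arm or the gripper's body presses on something with over 40 N, if the wrist force passes 120 N, or if a joint passes its speed limit or range.

### The arm

A 7-joint arm with a two-finger parallel gripper is mounted at the origin on a cart in front of the work surface, level with it; the furniture and walls round the work are solid. World frame = base frame: x ahead of the robot, y to its left, z up, the work surface at z = 0. Lengths are in m, angles in rad, forces in N, time in s.
With the tool pointing down it reaches from about 0.4 to 0.85 m from the base axis. Payload 4.5 kg.
Tool frame: the origin (TCP) lies at the very end of the fingers, on their centre line; the grasp point (between the pads) lies 19 mm behind it (r.grip_depth is the z of the grasp point in the tool frame, in m); z points along the fingers, y is the line along which they close (so a half turn about z gives the same grasp; the last joint's range is limited). The gripper opens to 88 mm and grips with 3 to 60 N. Pads are 18 mm wide; open, the fingers measure 123 mm over their backs; the gripper's body (75 mm by 187 mm) begins 45 mm behind the grasp point.
Start: joints at [1.238, 0.689, -0.195, 1.565, 0.157, 0.902, -0.215], TCP at [0.224, -0.583, 0.239] pointing down, gripper open.
Joint ranges: [-3.01, 3.01], [-0.46, 2.08], [-1.47, 1.51], [0.13, 2.56], [-1, 4.14], [0.04, 2.09], [-2.66, 2.66]. Speed limits (rad/s): [2.57, 2.57, 3.14, 3.14, 3.14, 3.14, 3.14].

### API

Orientations are given as a unit quaternion [x, y, z, w].
In Python, from plant import r gives the robot as it stands.
- The arm moves only by the shell command python3 steer.py FILE [FORCE], which reads ROWS from the file FILE. ROWS is a JSON list of rows, 1 to 10 of them, each of 7 numbers: the opening from 0.0 (shut) to 1.0 (fully open), then dx, dy, dz in parts of the range, where 1.0 means 0.6 m, then a rotation vector rx, ry, rz in normalised numbers (1 is 4 rad); each row is the pose to reach, as a shift and turn from the pose commanded when the command began, along the tool's axes at that moment; what a row does not reach only later rows make up. A row lasts 1/10 s, in which the tool goes at most 0.05 m and 0.15 rad, less where a joint would pass 70% of its speed; a pose out of reach is approached as far as the arm can. The fingers move at their own pace and stop on an object; FORCE is the grip in N (left out, the last holds). Time passes only in rows, so rows that do not move let the fingers close. It prints the time, the measured TCP pose, the force, the opening and the grip force at its end. No shift or turn number may pass 1 either way. Input that does not fit is refused with a message, and nothing moves.
- r.get_state(): the state, without advancing time (a new reading comes with each control period).
- r.snapshot(name): name is "side" or "top"; returns the picture (480x640x3 uint8, red, green, blue); there is no depth.
- r.camera_params(name): a dict with "fx", "fy", "cx", "cy" (pixels), "rvec" (rotation vector, rad) and "tvec" (3), from world to camera coordinates, as OpenCV has them. Camera axes: x right, y down, z forward; pixel columns grow to the right and rows downward; lengths in m; the calibration is good to about 2 mm. A picture is of the moment at which its call begins. camera_params takes no time and is no camera call.
- r.finish_job(): hands the job in; it is judged then, once.
The state is a dict: "clock": time; "q": joint angles; "qd": joint speeds; "joint_torque": joint torques, N m; "tool_pos": TCP position; "eef_rot": TCP orientation; "contact_force": force on the tool from outside, world axes, zero at the start; "moment": the same for the moment, N m; "opening": opening from 0.0 (shut) to 1.0 (fully open); "finger_force": force on a finger pad.
Only numpy, scipy, OpenCV 4.12 (cv2) and the standard library are available. Lean on these libraries where they do the work, as an engineer would, in place of code of your own. Each camera call takes 0.05 s, during which the arm holds its last target. There are 200 camera calls.

## Working session

There is one attempt and no reset: what is moved stays moved. The work goes in short steps, Python scripts to look and compute and a shell command to move; the robot and the scene stay as the last step left them, time stands still between calls to the robot, and variables do not carry over. Pictures are saved under pics/ and viewed, at most 14 in all, crops included, and the job is handed in when it is done.

```bash
ls; mkdir -p pics
python3 - <<'E'
from plant import r
import cv2
for n in("side","top"):
    cv2.imwrite(f"pics/{n}0.png",r.snapshot(n)[:,:,::-1]); print(n,r.camera_params(n))
s=r.get_state(); print(s['tool_pos'],s['eef_rot'],s['clock'],s['opening'],r.grip_depth)
E
```

```text
pics
plant.py
steer.py
side {'fx': 460.34891013152736, 'fy': 460.34891013152736, 'cx': 313.0999318646195, 'cy': 242.85577028064935, 'rvec': array([ 0.55744962, -2.36015879,  1.51840191]), 'tvec': array([0.4979174 , 0.15298999, 0.76860386])}
top {'fx': 489.16944162949903, 'fy': 489.16944162949903, 'cx': 322.6276150550991, 'cy': 237.02797152624774, 'rvec': array([ 2.11143334, -2.16302582,  0.13630377]), 'tvec': array([0.01317704, 0.59075716, 1.22168688])}
[ 0.22390587 -0.58293258  0.23801637] [ 9.83221534e-01  1.82413750e-01 -2.00770428e-04 -7.73056155e-04] 0.1 0.9971489841545801 -0.0187
```

View pics/top0.png

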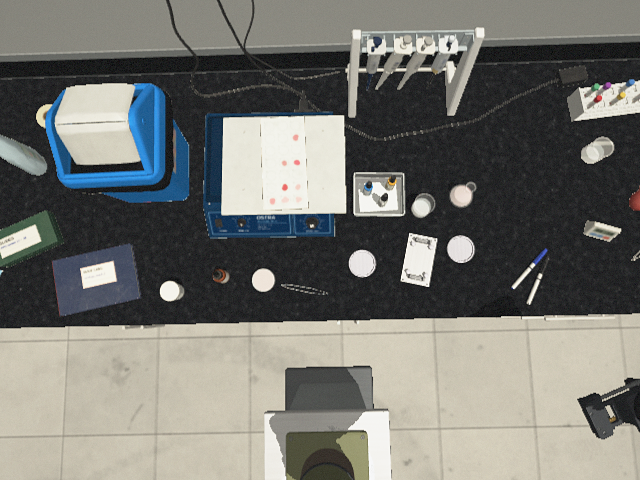

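View pics/side0.png

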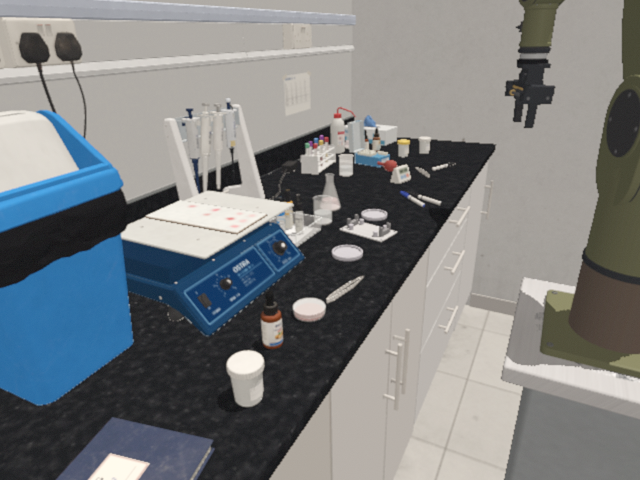

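The top view shows the cup (171,291), dropper (221,275), dish (263,280), forceps (304,289), left stand (362,263), holder (419,259) and right stand (460,249). The vial tray (379,194) is behind the left stand, so the cup goes in the left stand. The side view shows the same items, with the cup at (247,378), dropper at (271,325) and dish at (309,310).

```bash
cat > h.py <<'E'
from plant import r
import cv2, numpy as np
from scipy.spatial.transform import Rotation as R
def ray(n,uv,z):
    c=r.camera_params(n); M=R.from_rotvec(c['rvec']).as_matrix(); t=np.array(c['tvec'])
    d=M.T@np.array([(uv[0]-c['cx'])/c['fx'],(uv[1]-c['cy'])/c['fy'],1]); o=-M.T@t
    return o+d*(z-o[2])/d[2]
def proj(n,p):
    c=r.camera_params(n); K=np.array([[c['fx'],0,c['cx']],[0,c['fy'],c['cy']],[0,0,1]])
    return cv2.projectPoints(np.array(p,float).reshape(-1,1,3),c['rvec'],c['tvec'],K,None)[0].reshape(-1,2)
def delta(p,yaw=None):
    """tool-frame shift to world TCP p, and turn about tool z so that tool y axis has world heading yaw (mod pi); tool made to point down"""
    s=r.get_state(); T=R.from_quat(s['eef_rot']); d=T.inv().apply(np.array(p)-s['tool_pos'])
    y=T.as_matrix()[:,1]; cur=np.arctan2(y[1],y[0])
    w=0 if yaw is None else (yaw-cur+np.pi/2)%np.pi-np.pi/2
    x=np.cross([np.cos(cur+w),np.sin(cur+w),0],[0,0,-1.])
    G=np.column_stack([x,[np.cos(cur+w),np.sin(cur+w),0],[0,0,-1.]])
    print('shift',d.round(4),'rotvec',(T.inv()*R.from_matrix(G)).as_rotvec().round(4),'tool y heading',round(cur,4),'q7',s['q'][6].round(2),'tcp',np.round(s['tool_pos'],4),'clock',s['clock'])
def comps(img,box,lo):
    x0,y0,x1,y1=box; g=img[y0:y1,x0:x1].min(2)
    m=cv2.morphologyEx((g>lo).astype(np.uint8),cv2.MORPH_CLOSE,np.ones((3,3)))
    for c in cv2.findContours(m,cv2.RETR_EXTERNAL,cv2.CHAIN_APPROX_NONE)[0]:
        if cv2.contourArea(c)>25: yield c+np.array([x0,y0])
E
python3 - <<'E'
from h import *
im=r.snapshot("top")
g=cv2.resize(im[225:310,150:490],None,fx=2.35,fy=2.35*1,interpolation=cv2.INTER_CUBIC)
cv2.imwrite("pics/crop.png",g[:,:,::-1])
for nm,box,lo,z in [("cup",(150,270,195,310),110,.064),("drop",(205,260,237,292),60,.05),("dish",(245,262,280,297),110,.016),("twz",(278,275,335,302),80,.005),("L",(340,242,384,284),90,.009),("hold",(398,228,442,290),110,.004),("R",(442,230,480,270),90,.009),("tray",(350,165,408,220),110,.035)]:
    for c in comps(im,box,lo):
        (u,v),(w,h),a=cv2.minAreaRect(c.astype(np.float32)); 
        bp=cv2.boxPoints(((u,v),(w,h),a)); P=np.array([ray("top",p,z)[:2] for p in bp])
        print(nm,(round(u,1),round(v,1)),cv2.contourArea(c),'ctr',ray("top",(u,v),z).round(4),'sides',np.linalg.norm(P[1]-P[0]).round(4),np.linalg.norm(P[2]-P[1]).round(4),'head',np.arctan2(*(P[1]-P[0])[::-1]).round(3))
E
```

```text
cup (171.5, 290.5) 347.0 ctr [0.4615 0.3821 0.064 ] sides 0.0584 0.0476 head -1.595
drop (225.3, 277.8) 40.5 ctr [0.4912 0.2495 0.05  ] sides 0.0307 0.0159 head -0.427
dish (262.8, 279.8) 394.5 ctr [0.486  0.1585 0.016 ] sides 0.0588 0.058 head -0.8
twz (298.3, 287.8) 149.0 ctr [0.4634 0.0664 0.005 ] sides 0.0159 0.0936 head -0.209
L (362.0, 263.5) 566.5 ctr [ 0.5229 -0.1025  0.009 ] sides 0.0686 0.0712 head -1.596
hold (418.7, 259.5) 1370.0 ctr [ 0.5301 -0.2526  0.004 ] sides 0.1324 0.0779 head -0.23
R (460.5, 248.5) 575.5 ctr [ 0.5561 -0.3627  0.009 ] sides 0.071 0.0716 head -1.596
tray (378.5, 194.0) 2201.0 ctr [ 0.7027 -0.1505  0.035 ] sides 0.1348 0.1184 head -1.599
```

View pics/crop.png

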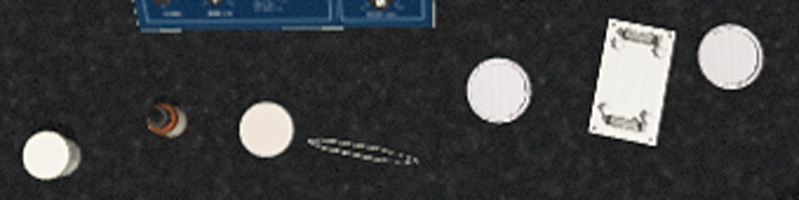

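The crop shows the lid of the cup at about crop (47,155), the dropper at (167,118), and the forceps from (308,140) to (418,162). Refining these, along with the height and front edge of the blue box.

Run:
```python
from h import *
im=r.snapshot("top"); sd=r.snapshot("side")
for c in comps(im,(150,270,195,310),195):
    (u,v),R0=cv2.minEnclosingCircle(c); print('lid',(u,v),R0,ray("top",(u,v),.064).round(4))
g=im[278:300,276:335].min(2); ys,xs=np.nonzero(g>58); x=xs+276;y=ys+278
k=abs(y-np.polyval(np.polyfit(x,y,1),x))<6; P=np.array([ray("top",p,.006)[:2] for p in zip(x[k],y[k])])
c,(w,h),a=cv2.minAreaRect(P.astype(np.float32)); bp=cv2.boxPoints((c,(w,h),a)); e=bp[1]-bp[0] if np.linalg.norm(bp[1]-bp[0])>.05 else bp[2]-bp[1]
print('twz',c,w,h,'head',np.arctan2(e[1],e[0]))
# dropper body in top: saturated brown; in side likewise
for n,i,box in(("top",im,(200,260,245,295)),("side",sd,(250,285,295,360))):
    x0,y0,x1,y1=box; hs=cv2.cvtColor(i[y0:y1,x0:x1],cv2.COLOR_RGB2HSV)
    m=((hs[...,1]>110)&(hs[...,2]>60)).astype(np.uint8); ys,xs=np.nonzero(m); print('brown',n,xs.min()+x0,xs.max()+x0,ys.min()+y0,ys.max()+y0)
for z in(0,.03): print('box edge top',ray("top",(230,238),z).round(3),'row 212',ray("top",(230,212),z+.08).round(3))
# predicted pixels for holder saddles etc.
print('cup base proj',proj("side",[[.4615,.3821,0],[.4615,.3821,.064]]).round(1))
H=np.hstack([cv2.resize(im[255:315,150:230],(400,300),interpolation=cv2.INTER_CUBIC),cv2.resize(sd[270:420,200:350],(400,400),interpolation=cv2.INTER_CUBIC)[:300]])
H=np.vstack([H,np.hstack([cv2.resize(im[230:290,398:478],(400,300),interpolation=cv2.INTER_CUBIC),cv2.resize(im[255:315,240:320],(400,300),interpolation=cv2.INTER_CUBIC)])])
cv2.imwrite("pics/c2.png",H[:,:,::-1])
```

```text
lid (169.0, 290.5) 9.861641883850098 [0.4617 0.3885 0.064 ]
twz (0.45987430214881897, 0.051667455583810806) 0.12360869348049164 0.01628904789686203 head 1.3830029
brown top 214 225 269 281
brown side 250 282 285 348
box edge top [0.601 0.248 0.   ] row 212 [0.656 0.232 0.08 ]
box edge top [0.596 0.242 0.03 ] row 212 [0.65  0.226 0.11 ]
cup base proj [[251.9 394.9]
 [248.2 358.7]]
```

View pics/c2.png

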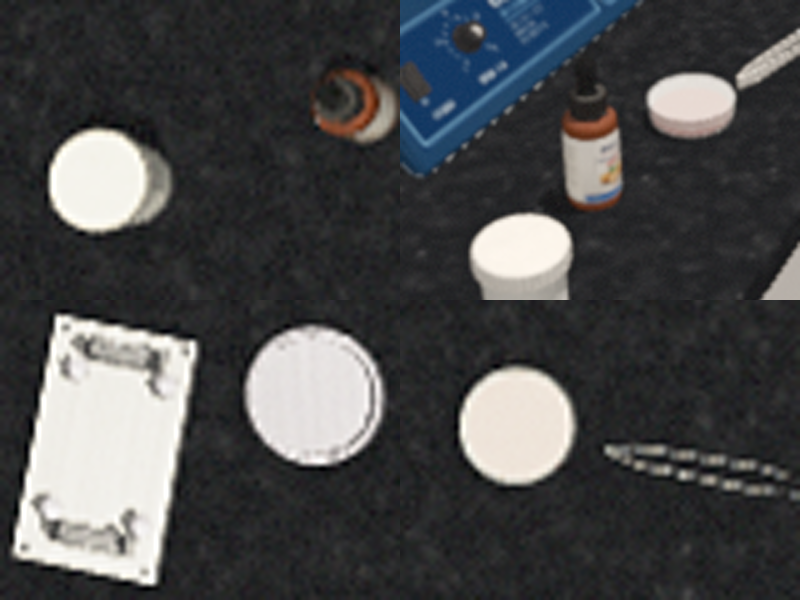

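The crops show the dropper's shoulder ring at top pixel (219,275.6), the lid at (169.4,291), and the side view lid at (245.4,360). The holder and dish look clean.

Run:
```python
from h import *
print('drop top',ray("top",(219,275.6),.057).round(4),'side',ray("side",(272.4,346.5),0).round(4))
print('cup top',ray("top",(169.4,290.8),.064).round(4),'side',ray("side",(245.4,360),.064).round(4))
print('dish',ray("top",(263.3,280),.016).round(4),'side',ray("side",(309.1,306.8),.016).round(4))
delta((.486,.1585,.12),.7); delta((.52,-.2,.23),.7)
```

```text
drop top [0.4967 0.264  0.057 ] side [0.4953 0.2732 0.    ]
cup top [0.4609 0.3874 0.064 ] side [0.4634 0.386  0.064 ]
dish [0.4853 0.157  0.016 ] side [0.4854 0.1612 0.016 ]
shift [ 0.5106 -0.5983  0.1188] rotvec [-7.0000e-04  5.0000e-04  1.2377e+00] tool y heading -1.2039 q7 -0.22 tcp [ 0.224  -0.5832  0.2383] clock 0.25
shift [ 0.4137 -0.2515  0.0085] rotvec [-7.0000e-04  5.0000e-04  1.2377e+00] tool y heading -1.2039 q7 -0.22 tcp [ 0.224  -0.5832  0.2383] clock 0.25
```

The rows are not in the units I measure in: shifts go in shares of 0.6 m and turns go in shares of 4 rad. I convert before sending: 0.41 m is 0.6833, -0.15 m is -0.25, 1.09 rad is 0.2725.

```bash
echo '[[1, 0.0667, -0.0333, 0, 0, 0, 0.025], [1, 0.1333, -0.0833, 0, 0, 0, 0.055], [1, 0.2, -0.125, 0, 0, 0, 0.0825], [1, 0.275, -0.1667, 0, 0, 0, 0.11], [1, 0.3417, -0.2083, 0, 0, 0, 0.1375], [1, 0.4167, -0.25, 0, 0, 0, 0.165], [1, 0.4833, -0.2917, 0, 0, 0, 0.1925], [1, 0.55, -0.3333, 0, 0, 0, 0.22], [1, 0.6167, -0.375, 0, 0, 0, 0.2475], [1, 0.6833, -0.4167, 0, 0, 0, 0.2725]]' > next.json && python3 steer.py next.json 20; python3 -c "
from h import *
delta((.4855,.159,.1),.85)"
```

```text
clock: 1.25
tool_pos: [0.5183, -0.2012, 0.2388]
eef_rot: [0.935, -0.356, 0.0, 0.0]
contact_force: [0.1, -1.2, 0.7]
opening: 0.997
finger_force: 0.0
shift [-0.264  -0.2473  0.1387] rotvec [-0.0001 -0.0002 -0.0065] tool y heading -2.2981 q7 -1.86 tcp [ 0.5183 -0.2012  0.2388] clock 1.25
```

Scaled: -0.264 m is -0.44, -0.247 m is -0.4117, -1.44 rad is -0.36.

```bash
echo '[[1, -0.0433, -0.0417, 0, 0, 0, -0.035], [1, -0.0883, -0.0833, 0, 0, 0, -0.0725], [1, -0.1333, -0.125, 0.0167, 0, 0, -0.1075], [1, -0.175, -0.1667, 0.0333, 0, 0, -0.145], [1, -0.2167, -0.2083, 0.0667, 0, 0, -0.18], [1, -0.2667, -0.25, 0.1, 0, 0, -0.215], [1, -0.3083, -0.2917, 0.1333, 0, 0, -0.25], [1, -0.35, -0.3333, 0.1667, 0, 0, -0.2875], [1, -0.4, -0.375, 0.2, 0, 0, -0.325], [1, -0.44, -0.4117, 0.2317, 0, 0, -0.36]]' > next.json && python3 steer.py next.json; echo '[[1, 0, 0, 0, 0, 0, 0], [1, 0, 0, 0, 0, 0, 0]]' > next.json && python3 steer.py next.json;python3 -c "
from h import *
delta((.4855,.159,.003),-.85)"
```

```text
clock: 2.25
tool_pos: [0.4824, 0.1592, 0.0989]
eef_rot: [0.935, 0.354, 0.0, -0.0]
contact_force: [1.2, 0.7, 0.3]
opening: 1.0
finger_force: 0.0
clock: 2.45
tool_pos: [0.4824, 0.1573, 0.0993]
eef_rot: [0.936, 0.351, -0.001, 0.0]
contact_force: [0.0, -0.0, 0.3]
opening: 1.002
finger_force: 0.0
shift [0.0035 0.0008 0.0963] rotvec [-0.0003  0.001  -0.0033] tool y heading -0.8533 q7 -1.49 tcp [0.4824 0.1573 0.0993] clock 2.45
```

Scaled: 0.096 m is 0.16, 0.09 m is 0.15.

```bash
echo '[[1, 0.005, 0.0017, 0.05, 0, 0, 0], [1, 0.005, 0.0017, 0.1, 0, 0, 0], [1, 0.005, 0.0017, 0.1333, 0, 0, 0], [1, 0.005, 0.0017, 0.15, 0, 0, 0], [1, 0.005, 0.0017, 0.16, 0, 0, 0], [1, 0.005, 0.0017, 0.16, 0, 0, 0]]' > next.json && python3 steer.py next.json 15; echo '[[0.4, 0, 0, 0, 0, 0, 0], [0.4, 0, 0, 0, 0, 0, 0], [0.4, 0, 0, 0, 0, 0, 0], [0.4, 0, 0, 0, 0, 0, 0], [0.4, 0, 0, 0, 0, 0, 0], [0.4, 0, 0, 0, 0, 0, 0], [0.4, 0, 0, 0, 0, 0, 0]]' > next.json && python3 steer.py next.json 15
```

```text
clock: 3.05
tool_pos: [0.4861, 0.1574, 0.0039]
eef_rot: [0.937, 0.35, 0.0, 0.0]
contact_force: [-0.6, 0.0, -0.3]
opening: 1.003
finger_force: 0.0
clock: 3.75
tool_pos: [0.486, 0.1582, 0.0042]
eef_rot: [0.936, 0.351, 0.0, 0.0]
contact_force: [-0.4, -0.8, 5.8]
opening: 0.679
finger_force: 15.0
```

Scaled: -0.1 m is -0.1667, -0.06 m is -0.1.

```bash
echo '[[0.4, 0, 0, -0.0333, 0, 0, 0], [0.4, 0, 0, -0.1, 0, 0, 0], [0.4, 0, 0, -0.1667, 0, 0, 0], [0.4, 0, 0, -0.1667, 0, 0, 0]]' > next.json && python3 steer.py next.json;python3 -c "
from h import *
delta((.5301,-.2526,.08),1.341)"
```

```text
clock: 4.15
tool_pos: [0.4882, 0.1589, 0.1076]
eef_rot: [0.937, 0.351, 0.004, -0.0]
contact_force: [1.2, 0.5, -0.0]
opening: 0.682
finger_force: 15.0
shift [-0.2388  0.3379  0.0267] rotvec [-0.0012 -0.008   0.9462] tool y heading -0.8544 q7 -1.49 tcp [0.4882 0.1589 0.1076] clock 4.15
```

Scaled: 0.338 m is 0.5633, 0.32 m is 0.5333, 0.946 rad is 0.2365.

```bash
echo '[[0.4, -0.025, 0.0417, 0, 0, 0, 0.02], [0.4, -0.075, 0.1083, 0, 0, 0, 0.0475], [0.4, -0.125, 0.175, 0, 0, 0, 0.075], [0.4, -0.1667, 0.2417, 0, 0, 0, 0.105], [0.4, -0.2083, 0.3083, 0, 0, 0, 0.1325], [0.4, -0.2583, 0.375, 0, 0, 0, 0.16], [0.4, -0.3, 0.4417, 0, 0, 0, 0.1875], [0.4, -0.3417, 0.4917, 0.0167, 0, 0, 0.2125], [0.4, -0.375, 0.5333, 0.0333, 0, 0, 0.2275], [0.4, -0.3983, 0.5633, 0.045, 0, 0, 0.2365]]' > next.json && python3 steer.py next.json;echo '[[0.4, 0, 0, 0, 0, 0, 0], [0.4, 0, 0, 0, 0, 0, 0], [0.4, 0, 0, 0, 0, 0, 0]]' > next.json && python3 steer.py next.json; python3 -c "
from h import *
delta((.5301,-.2526,.009),1.341)
cv2.imwrite('pics/s3.png',cv2.resize(r.snapshot('side')[150:290,290:430],(560,560),interpolation=cv2.INTER_CUBIC)[:,:,::-1])"
```

```text
clock: 5.15
tool_pos: [0.5261, -0.2568, 0.0751]
eef_rot: [0.993, -0.117, -0.001, 0.001]
contact_force: [-0.2, 0.4, -0.5]
opening: 0.679
finger_force: 15.0
clock: 5.45
tool_pos: [0.5277, -0.2514, 0.0765]
eef_rot: [0.994, -0.113, -0.0, -0.001]
contact_force: [-0.1, -0.1, -0.1]
opening: 0.677
finger_force: 15.0
shift [0.0026 0.0007 0.0675] rotvec [-0.0016  0.0008  0.0036] tool y heading -1.797 q7 -1.48 tcp [ 0.5277 -0.2514  0.0765] clock 5.45
```

View pics/s3.png

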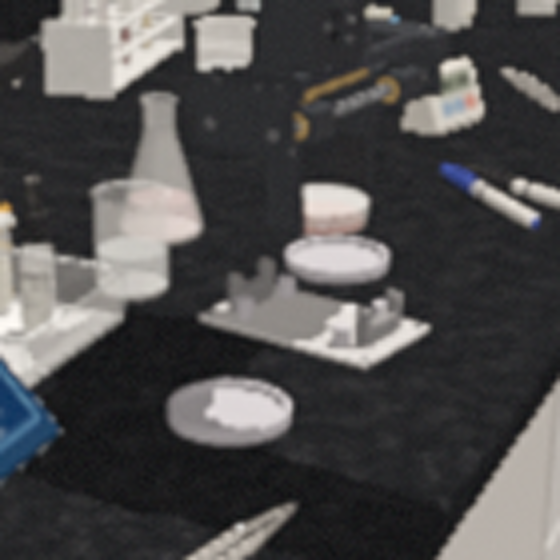

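The dish is held level above the holder, at crop (335,205). I'll lower it.

Scaled: 0.0675 m is 0.1125, 0.063 m is 0.105.

```bash
echo '[[0.4, 0.0043, 0.0012, 0.025, 0, 0, 0], [0.4, 0.0043, 0.0012, 0.0583, 0, 0, 0], [0.4, 0.0043, 0.0012, 0.0833, 0, 0, 0], [0.4, 0.0043, 0.0012, 0.0967, 0, 0, 0], [0.4, 0.0043, 0.0012, 0.105, 0, 0, 0], [0.4, 0.0043, 0.0012, 0.1125, 0, 0, 0], [0.4, 0.0043, 0.0012, 0.1125, 0, 0, 0]]' > next.json && python3 steer.py next.json;echo '[[0.4, 0, 0, 0, 0, 0, 0], [0.4, 0, 0, 0, 0, 0, 0]]' > next.json && python3 steer.py next.json; python3 -c "
from h import *
delta((.5301,-.2526,.009),1.341)"
```

```text
clock: 6.2
tool_pos: [0.5299, -0.255, 0.009]
eef_rot: [0.993, -0.114, -0.0, 0.0]
contact_force: [-0.2, 0.5, 0.2]
opening: 0.68
finger_force: 15.0
clock: 6.4
tool_pos: [0.5303, -0.2552, 0.0098]
eef_rot: [0.993, -0.114, 0.0, 0.0]
contact_force: [-0.0, -1.1, -0.4]
opening: 0.676
finger_force: 15.0
shift [-0.0008 -0.0025  0.0008] rotvec [ 0.0002 -0.001   0.0006] tool y heading -1.8 q7 -1.48 tcp [ 0.5303 -0.2552  0.0098] clock 6.4
```

Scaled: -0.12 m is -0.2, -0.1 m is -0.1667.

```bash
echo '[[0.4, -0.0017, -0.0017, 0.0017, 0, 0, 0], [0.8, -0.0017, -0.0017, 0.0017, 0, 0, 0], [0.95, -0.0017, -0.0017, 0.0017, 0, 0, 0], [0.95, -0.0017, -0.0017, 0.0017, 0, 0, 0], [0.95, -0.0017, -0.0017, 0.0017, 0, 0, 0], [0.95, -0.0017, -0.0017, -0.0333, 0, 0, 0], [0.95, -0.0017, -0.0017, -0.1, 0, 0, 0], [0.95, -0.0017, -0.0017, -0.1667, 0, 0, 0], [0.95, -0.0017, -0.0017, -0.2, 0, 0, 0]]' > next.json && python3 steer.py next.json; python3 -c "
from h import *
delta((.46,.0517,.08),-.188)"
```

```text
clock: 7.3
tool_pos: [0.5305, -0.2546, 0.1324]
eef_rot: [0.993, -0.115, 0.002, 0.001]
contact_force: [1.1, -0.4, 0.2]
opening: 0.95
finger_force: 0.0
shift [-0.1385 -0.2822  0.0516] rotvec [-0.0026 -0.0041  1.5293] tool y heading -1.8003 q7 -1.47 tcp [ 0.5305 -0.2546  0.1324] clock 7.3
```

Scaled: -0.282 m is -0.47, -0.26 m is -0.4333, -1.47 rad is -0.3675.

```bash
echo '[[1, -0.0083, -0.0333, 0, 0, 0, -0.03], [1, -0.0333, -0.0833, 0, 0, 0, -0.0675], [1, -0.0583, -0.1333, 0, 0, 0, -0.105], [1, -0.0833, -0.1833, 0, 0, 0, -0.1425], [1, -0.1083, -0.2333, 0, 0, 0, -0.18], [1, -0.1333, -0.2833, 0, 0, 0, -0.2175], [1, -0.1583, -0.3333, 0.0167, 0, 0, -0.255], [1, -0.1833, -0.3833, 0.0333, 0, 0, -0.2925], [1, -0.2083, -0.4333, 0.05, 0, 0, -0.33], [1, -0.2308, -0.47, 0.0667, 0, 0, -0.3675]]' > next.json && python3 steer.py next.json; echo '[[1, 0, 0, 0, 0, 0, -0.035], [1, 0, 0, 0, 0, 0, -0.035], [1, 0, 0, 0, 0, 0, -0.035]]' > next.json && python3 steer.py next.json
python3 - <<'E'
from h import *
delta((.46,.0517,.002),-.188)
im=r.snapshot('top');sd=r.snapshot('side')
H=np.hstack([cv2.resize(im[225:295,380:480],(400,280),interpolation=cv2.INTER_CUBIC),cv2.resize(sd[195:265,325:425],(400,280),interpolation=cv2.INTER_CUBIC)])
H=np.vstack([H,np.hstack([cv2.resize(im[245:315,250:350],(400,280),interpolation=cv2.INTER_CUBIC),cv2.resize(sd[230:335,280:430],(400,280),interpolation=cv2.INTER_CUBIC)])])
cv2.imwrite('pics/c4.png',H[:,:,::-1])
print(proj('top',[[.5301,-.2526,.02]]),proj('side',[[.5301,-.2526,.02]]))
E
```

```text
clock: 8.3
tool_pos: [0.4584, 0.0546, 0.089]
eef_rot: [0.811, 0.585, 0.001, -0.0]
contact_force: [-0.1, 0.7, 0.2]
opening: 1.003
finger_force: 0.0
clock: 8.6
tool_pos: [0.4587, 0.0517, 0.0893]
eef_rot: [0.772, 0.635, 0.0, 0.0]
contact_force: [-0.5, 0.1, 0.6]
opening: 1.001
finger_force: 0.0
shift [0.0003 0.0012 0.0873] rotvec [ 0.0005  0.0004 -0.0063] tool y heading -0.1943 q7 -1.02 tcp [0.4587 0.0517 0.0893] clock 8.6
[[419.80538645 258.9477214 ]] [[368.76902933 224.02144742]]
```

View pics/c4.png

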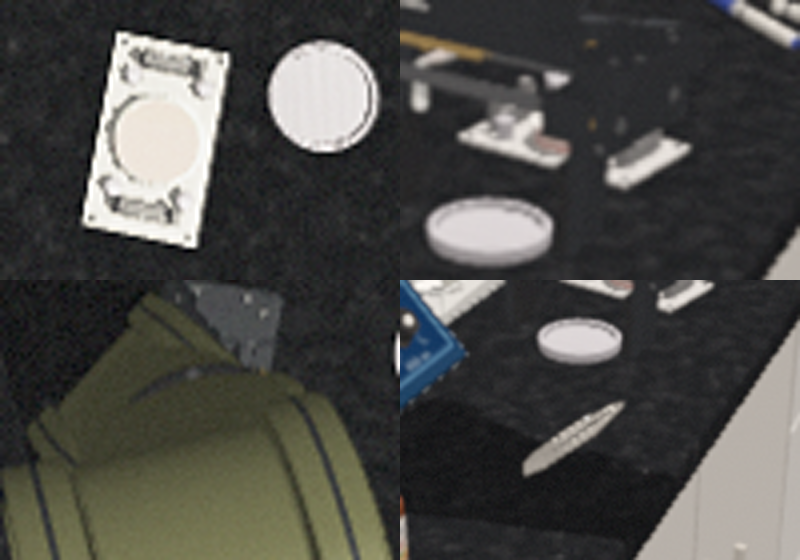

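The dish is seated: its centre is at top pixel (419.7,260) and the prediction was (419.8,259). Next, grasping the forceps.

Scaled: 0.0873 m is 0.1455, 0.083 m is 0.1383, -0.006 rad is -0.0015.

```bash
echo '[[0.7, 0, 0.0017, 0.05, 0, 0, -0.0015], [0.5, 0, 0.0017, 0.1, 0, 0, -0.0015], [0.5, 0, 0.0017, 0.125, 0, 0, -0.0015], [0.5, 0, 0.0017, 0.1383, 0, 0, -0.0015], [0.5, 0, 0.0017, 0.1455, 0, 0, -0.0015], [0.5, 0, 0.0017, 0.1455, 0, 0, -0.0015]]' > next.json && python3 steer.py next.json 20; echo '[[0, 0, 0, 0, 0, 0, 0], [0, 0, 0, 0, 0, 0, 0], [0, 0, 0, 0, 0, 0, 0], [0, 0, 0, 0, 0, 0, 0], [0, 0, 0, 0, 0, 0, 0], [0, 0, 0, 0, 0, 0, 0], [0, 0, 0, 0, 0, 0, 0], [0, 0, 0, 0, 0, 0, 0]]' > next.json && python3 steer.py next.json 20;  echo '[[0, 0, 0, -0.0333, 0, 0, 0], [0, 0, 0, -0.0833, 0, 0, 0], [0, 0, 0, -0.15, 0, 0, 0], [0, 0, 0, -0.1667, 0, 0, 0]]' > next.json && python3 steer.py next.json;python3 -c "
from h import *
delta((.5301,-.2526,.09),1.341)"
```

```text
clock: 9.3
tool_pos: [0.4602, 0.0512, 0.0022]
eef_rot: [0.77, 0.638, -0.0, 0.0]
contact_force: [-0.1, -0.1, 0.5]
opening: 0.504
finger_force: 0.0
clock: 10.1
tool_pos: [0.4599, 0.0519, 0.0027]
eef_rot: [0.769, 0.639, -0.0, 0.0]
contact_force: [0.1, -0.2, 4.3]
opening: 0.128
finger_force: 20.0
clock: 10.5
tool_pos: [0.4604, 0.0524, 0.1053]
eef_rot: [0.769, 0.639, 0.001, 0.0]
contact_force: [1.2, 0.3, -0.2]
opening: 0.133
finger_force: 20.0
shift [-0.2871  0.1245  0.015 ] rotvec [ 3.1000e-03  1.0000e-04 -1.5256e+00] tool y heading -0.1846 q7 -1.34 tcp [0.4604 0.0524 0.1053] clock 10.5
```

Scaled: -0.287 m is -0.4783, -0.26 m is -0.4333, 1.47 rad is 0.3675.

```bash
echo '[[0, -0.0333, 0.0167, 0, 0, 0, 0.03], [0, -0.0833, 0.0333, 0, 0, 0, 0.0675], [0, -0.1333, 0.0583, 0, 0, 0, 0.105], [0, -0.1833, 0.08, 0, 0, 0, 0.1425], [0, -0.2333, 0.1, 0, 0, 0, 0.18], [0, -0.2833, 0.1217, 0, 0, 0, 0.2175], [0, -0.3333, 0.1433, 0, 0, 0, 0.255], [0, -0.3833, 0.1667, 0, 0, 0, 0.2925], [0, -0.4333, 0.1867, 0, 0, 0, 0.33], [0, -0.4783, 0.2075, 0.0167, 0, 0, 0.3675]]' > next.json && python3 steer.py next.json; echo '[[0, 0, 0, 0, 0, 0, 0.035], [0, 0, 0, 0, 0, 0, 0.0365], [0, 0, 0, 0, 0, 0, 0.0365], [0, 0, 0, 0, 0, 0, 0.0365]]' > next.json && python3 steer.py next.json
python3 - <<'E'
from h import *
delta((.5301,-.2526,.023),1.341)
sd=r.snapshot('side');im=r.snapshot('top')
H=np.hstack([cv2.resize(im[225:295,380:480],(400,280),interpolation=cv2.INTER_CUBIC),cv2.resize(sd[180:250,310:410],(400,280),interpolation=cv2.INTER_CUBIC)])
cv2.imwrite('pics/c5.png',H[:,:,::-1])
s=r.get_state()['tool_pos'];ax=np.array([.9737,-.228,0])*.062
print(proj('side',[s+ax,s-ax]))
E
```

```text
clock: 11.5
tool_pos: [0.5299, -0.2549, 0.0932]
eef_rot: [0.999, -0.045, 0.0, 0.001]
contact_force: [0.5, -0.3, -0.3]
opening: 0.13
finger_force: 20.0
clock: 11.9
tool_pos: [0.5296, -0.2517, 0.0927]
eef_rot: [0.994, -0.112, -0.0, -0.0]
contact_force: [0.7, 0.2, 0.0]
opening: 0.129
finger_force: 20.0
shift [0.0008 0.0008 0.0697] rotvec [-0.0002  0.0008  0.0047] tool y heading -1.7959 q7 -1.82 tcp [ 0.5296 -0.2517  0.0927] clock 11.9
[[349.74917026 192.81624466]
 [390.66385915 202.12936295]]
```

View pics/c5.png

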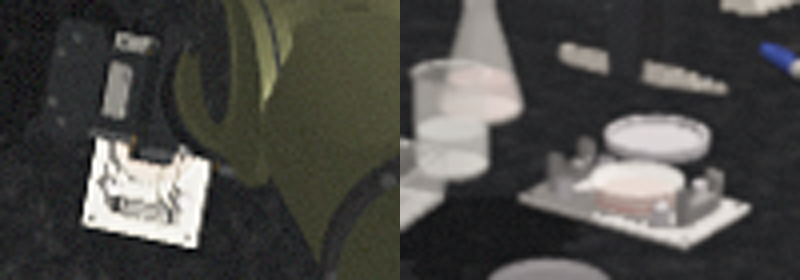

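The forceps are level and centred. Their ends are at side (350,193) and (392,202.5), matching the prediction.

Scaled: 0.0695 m is 0.1158, 0.067 m is 0.1117, 0.005 rad is 0.0013.

```bash
echo '[[0, 0.0013, 0, 0.0333, 0, 0, 0.0013], [0, 0.0013, 0, 0.0667, 0, 0, 0.0013], [0, 0.0013, 0, 0.0917, 0, 0, 0.0013], [0, 0.0013, 0, 0.105, 0, 0, 0.0013], [0, 0.0013, 0, 0.1117, 0, 0, 0.0013], [0, 0.0013, 0, 0.1158, 0, 0, 0.0013], [0, 0.0013, 0, 0.1158, 0, 0, 0.0013], [0, 0.0013, 0, 0.1158, 0, 0, 0.0013]]' > next.json && python3 steer.py next.json; python3 -c "
from h import *
delta((.5301,-.2526,.023),1.341)"
```

```text
clock: 12.8
tool_pos: [0.5307, -0.2534, 0.0237]
eef_rot: [0.993, -0.117, 0.0, 0.0]
contact_force: [0.1, -0.6, 0.4]
opening: 0.133
finger_force: 20.0
shift [-0.0008 -0.0006  0.0007] rotvec [ 0.0009 -0.0006 -0.0044] tool y heading -1.805 q7 -1.86 tcp [ 0.5307 -0.2534  0.0237] clock 12.8
```

Scaled: -0.15 m is -0.25, -0.12 m is -0.2.

```bash
echo '[[0, 0, 0, 0.0017, 0, 0, 0], [0.3, 0, 0, 0.0017, 0, 0, 0], [0.4, 0, 0, 0.0017, 0, 0, 0], [0.4, 0, 0, 0.0017, 0, 0, 0], [0.4, 0, 0, -0.0333, 0, 0, 0], [0.6, 0, 0, -0.1167, 0, 0, 0], [1, 0, 0, -0.2, 0, 0, 0], [1, 0, 0, -0.25, 0, 0, 0]]' > next.json && python3 steer.py next.json; python3 -c "
from h import *
delta((.496,.267,.17),1.571)"
```

```text
clock: 13.6
tool_pos: [0.5317, -0.2534, 0.1767]
eef_rot: [0.993, -0.117, 0.002, 0.001]
contact_force: [0.5, -0.3, 0.2]
opening: 0.651
finger_force: 0.0
shift [-0.1555 -0.4979  0.0057] rotvec [ 0.0014 -0.0037 -0.2344] tool y heading -1.805 q7 -1.77 tcp [ 0.5317 -0.2534  0.1767] clock 13.6
```

Scaled: -0.451 m is -0.7517, -0.404 m is -0.6733, -0.53 rad is -0.1325.

```bash
echo '[[1, -0.0167, -0.05, 0, 0, 0, -0.0125], [1, -0.04, -0.125, 0, 0, 0, -0.025], [1, -0.065, -0.2033, 0, 0, 0, -0.04], [1, -0.09, -0.2817, 0, 0, 0, -0.055], [1, -0.1133, -0.36, 0, 0, 0, -0.07], [1, -0.1383, -0.4383, 0, 0, 0, -0.0825], [1, -0.1633, -0.5167, 0, 0, 0, -0.095], [1, -0.1867, -0.595, 0, 0, 0, -0.1075], [1, -0.2117, -0.6733, 0, 0, 0, -0.12], [1, -0.2367, -0.7517, 0, 0, 0, -0.1325]]' > next.json && python3 steer.py next.json; echo '[[1, 0, 0, 0, 0, 0, 0], [1, 0, 0, 0, 0, 0, 0]]' > next.json && python3 steer.py next.json
python3 - <<'E'
from h import *
delta((.496,.267,.042),2.1)
sd=r.snapshot('side');im=r.snapshot('top')
H=np.hstack([cv2.resize(im[225:295,380:480],(400,280),interpolation=cv2.INTER_CUBIC),cv2.resize(sd[180:250,325:425],(400,280),interpolation=cv2.INTER_CUBIC)])
H=np.vstack([H,cv2.resize(sd[230:430,180:467],(800,557))[:300]])
cv2.imwrite('pics/c6.png',H[:,:,::-1])
E
```

```text
clock: 14.6
tool_pos: [0.4965, 0.2204, 0.173]
eef_rot: [0.989, 0.148, -0.0, 0.0]
contact_force: [1.1, -0.5, 0.0]
opening: 1.0
finger_force: 0.0
clock: 14.8
tool_pos: [0.4964, 0.2198, 0.1728]
eef_rot: [0.989, 0.149, -0.0, 0.0]
contact_force: [-0.5, -1.5, -0.2]
opening: 1.0
finger_force: 0.0
shift [ 0.0137 -0.0452  0.1308] rotvec [ 2.000e-04  1.000e-03 -2.306e-01] tool y heading -1.2722 q7 -2.19 tcp [0.4964 0.2198 0.1728] clock 14.8
```

View pics/c6.png

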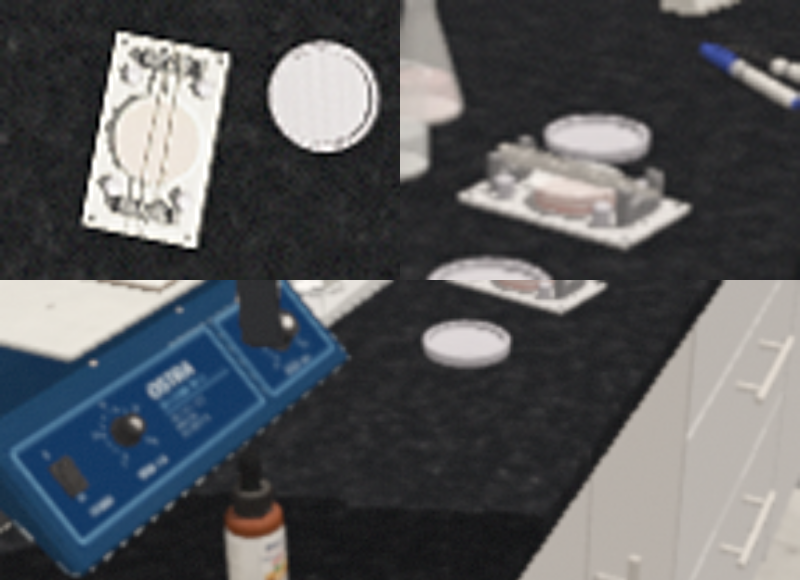

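The forceps lie in both saddles on the dish, along the holder axis. Next, the dropper.

Scaled: 0.13 m is 0.2167, 0.12 m is 0.2, -0.23 rad is -0.0575.

```bash
echo '[[1, 0.0083, -0.0333, 0, 0, 0, -0.025], [1, 0.0228, -0.0753, 0, 0, 0, -0.0575], [1, 0.0228, -0.0753, 0.05, 0, 0, -0.0575], [1, 0.0228, -0.0753, 0.1167, 0, 0, -0.0575], [1, 0.0228, -0.0753, 0.1667, 0, 0, -0.0575], [1, 0.0228, -0.0753, 0.2, 0, 0, -0.0575], [1, 0.0228, -0.0753, 0.2167, 0, 0, -0.0575], [1, 0.0228, -0.0753, 0.2167, 0, 0, -0.0575]]' > next.json && python3 steer.py next.json 15; echo '[[0.2, 0, 0, 0, 0, 0, 0], [0.2, 0, 0, 0, 0, 0, 0], [0.2, 0, 0, 0, 0, 0, 0], [0.2, 0, 0, 0, 0, 0, 0], [0.2, 0, 0, 0, 0, 0, 0], [0.2, 0, 0, 0, 0, 0, 0], [0.2, 0, 0, 0, 0, 0, 0], [0.2, 0, 0, 0, 0, 0, 0]]' > next.json && python3 steer.py next.json 15
python3 -c "
from h import *
delta((.496,.267,.042),2.1)
sd=r.snapshot('side')
cv2.imwrite('pics/c7.png',cv2.resize(sd[230:430,180:467],(800,557))[:,:,::-1])"
```

```text
clock: 15.7
tool_pos: [0.4967, 0.2637, 0.0419]
eef_rot: [0.966, 0.259, -0.001, 0.001]
contact_force: [0.1, 0.4, -0.2]
opening: 1.005
finger_force: 0.0
clock: 16.5
tool_pos: [0.4968, 0.2657, 0.0429]
eef_rot: [0.966, 0.26, -0.0, 0.0]
contact_force: [-0.5, -0.6, 0.7]
opening: 0.363
finger_force: 14.9
shift [-0.     -0.0015  0.0009] rotvec [ 0.0003  0.0008 -0.0034] tool y heading -1.045 q7 -2.2 tcp [0.4968 0.2657 0.0429] clock 16.5
```

View pics/c7.png

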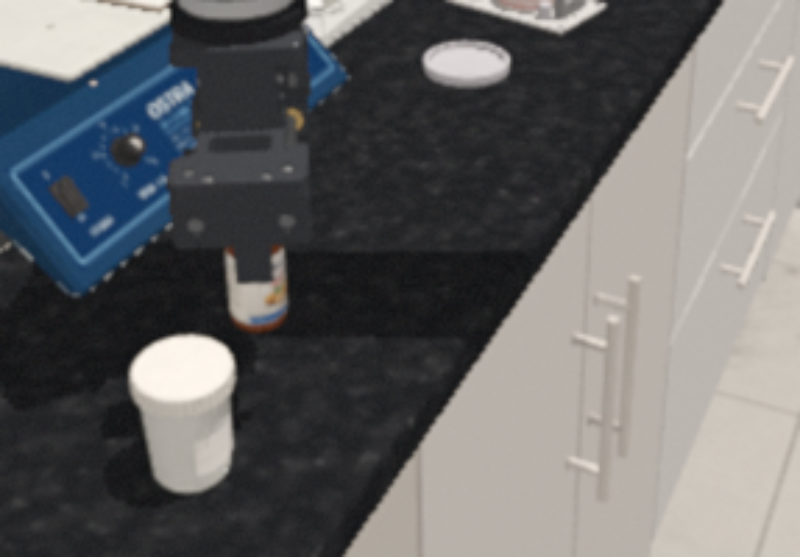

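The dropper is gripped (32 mm) and upright. Lifting it and carrying it to the right stand.

Scaled: -0.08 m is -0.1333, -0.05 m is -0.0833.

```bash
echo '[[0.2, 0, 0, -0.0333, 0, 0, 0], [0.2, 0, 0, -0.0833, 0, 0, 0], [0.2, 0, 0, -0.1333, 0, 0, 0], [0.2, 0, 0, -0.1333, 0, 0, 0]]' > next.json && python3 steer.py next.json 20; python3 -c "
from h import *
delta((.5561,-.3627,.12),1.7)"
```

```text
clock: 16.95
tool_pos: [0.4987, 0.2673, 0.1262]
eef_rot: [0.966, 0.26, 0.003, -0.001]
contact_force: [1.0, 0.7, -0.4]
opening: 0.364
finger_force: 19.9
shift [-0.2664  0.5738  0.0043] rotvec [-0.0018 -0.0057  0.3964] tool y heading -1.0452 q7 -2.12 tcp [0.4987 0.2673 0.1262] clock 16.95
```

Scaled: 0.396 m is 0.66, 0.352 m is 0.5867, 0.396 rad is 0.099.

```bash
echo '[[0.2, -0.0133, 0.0283, 0, 0, 0, 0.0075], [0.2, -0.0367, 0.08, 0, 0, 0, 0.0175], [0.2, -0.07, 0.15, 0, 0, 0, 0.0275], [0.2, -0.1033, 0.225, 0, 0, 0, 0.0375], [0.2, -0.1367, 0.2967, 0, 0, 0, 0.0475], [0.2, -0.17, 0.3667, 0, 0, 0, 0.0575], [0.2, -0.2033, 0.44, 0, 0, 0, 0.0675], [0.2, -0.2383, 0.5133, 0, 0, 0, 0.0775], [0.2, -0.2717, 0.5867, 0, 0, 0, 0.0875], [0.2, -0.3067, 0.66, 0, 0, 0, 0.099]]' > next.json && python3 steer.py next.json; python3 -c "
from h import *
delta((.5561,-.3627,.12),1.7)"
```

```text
clock: 17.95
tool_pos: [0.5341, -0.1725, 0.1214]
eef_rot: [0.998, 0.063, -0.002, 0.0]
contact_force: [1.2, 0.4, -0.7]
opening: 0.356
finger_force: 19.9
shift [-0.002   0.1914  0.0015] rotvec [ 0.0002  0.0045 -0.0035] tool y heading -1.4451 q7 -1.72 tcp [ 0.5341 -0.1725  0.1214] clock 17.95
```

Scaled: 0.191 m is 0.3183, 0.182 m is 0.3033.

```bash
echo '[[0.2, 0, 0.075, 0, 0, 0, 0], [0.2, 0, 0.15, 0, 0, 0, 0], [0.2, 0, 0.2167, 0, 0, 0, 0], [0.2, -0.0017, 0.2667, 0, 0, 0, 0], [0.2, -0.0033, 0.3033, 0, 0, 0, 0], [0.2, -0.0033, 0.3183, 0, 0, 0, 0], [0.2, -0.0033, 0.3183, 0, 0, 0, 0], [0.2, -0.0033, 0.3183, 0, 0, 0, 0]]' > next.json && python3 steer.py next.json; python3 -c "
from h import *
delta((.5561,-.3627,.048),1.7)
sd=r.snapshot('side');im=r.snapshot('top')
H=np.hstack([cv2.resize(im[190:290,380:500],(400,333)),cv2.resize(sd[150:250,310:430],(400,333))])
cv2.imwrite('pics/c8.png',H[:,:,::-1])"
```

```text
clock: 18.75
tool_pos: [0.5586, -0.357, 0.1224]
eef_rot: [0.998, 0.065, -0.001, -0.001]
contact_force: [-0.6, 0.5, -0.5]
opening: 0.359
finger_force: 19.9
shift [-0.0031  0.0054  0.0744] rotvec [-0.0016  0.0019  0.0018] tool y heading -1.4398 q7 -1.36 tcp [ 0.5586 -0.357   0.1224] clock 18.75
```

View pics/c8.png

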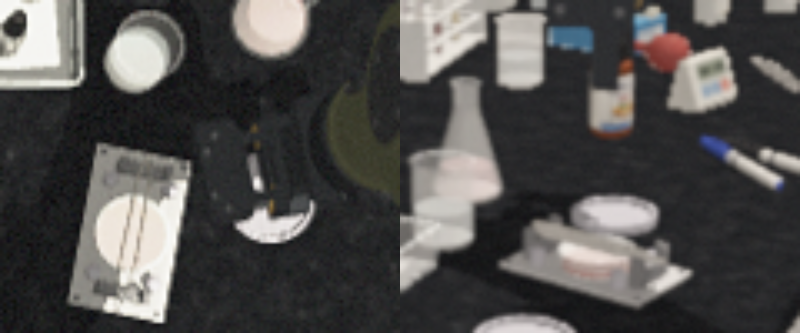

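The bottle hangs upright above the right stand and the flask is clear. Lowering it.

Scaled: 0.0745 m is 0.1242, 0.0735 m is 0.1225.

```bash
echo '[[0.2, -0.005, 0.0083, 0.025, 0, 0, 0], [0.2, -0.005, 0.0083, 0.0583, 0, 0, 0], [0.2, -0.005, 0.0083, 0.0867, 0, 0, 0], [0.2, -0.005, 0.0083, 0.105, 0, 0, 0], [0.2, -0.005, 0.0083, 0.1167, 0, 0, 0], [0.2, -0.005, 0.0083, 0.1225, 0, 0, 0], [0.2, -0.005, 0.0083, 0.1242, 0, 0, 0], [0.2, -0.005, 0.0083, 0.1242, 0, 0, 0], [0.2, -0.005, 0.0083, 0.1242, 0, 0, 0]]' > next.json && python3 steer.py next.json; python3 -c "
from h import *
delta((.5561,-.3627,.0465),1.7)"
```

```text
clock: 19.75
tool_pos: [0.5573, -0.3643, 0.0494]
eef_rot: [0.998, 0.065, 0.0, 0.001]
contact_force: [0.1, -0.2, -0.9]
opening: 0.362
finger_force: 19.9
shift [-0.0009 -0.0018  0.0029] rotvec [ 0.0012 -0.0004  0.0005] tool y heading -1.4411 q7 -1.4 tcp [ 0.5573 -0.3643  0.0494] clock 19.75
```

Scaled: 0.003 m is 0.005, 0.002 m is 0.0033.

```bash
echo '[[0.2, -0.0017, -0.0017, 0.0017, 0, 0, 0], [0.2, -0.0017, -0.0017, 0.0033, 0, 0, 0], [0.2, -0.0017, -0.0017, 0.005, 0, 0, 0], [0.2, -0.0017, -0.0017, 0.005, 0, 0, 0]]' > next.json && python3 steer.py next.json
```

```text
clock: 20.15
tool_pos: [0.5563, -0.3633, 0.0468]
eef_rot: [0.998, 0.065, 0.0, 0.001]
contact_force: [-0.8, 0.7, 6.0]
opening: 0.356
finger_force: 19.9
```

The rows are not in the units I measure in: shifts go in shares of 0.6 m and turns go in shares of 4 rad. I convert before sending: -0.13 m is -0.2167, -0.11 m is -0.1833.

```bash
echo '[[0.6, 0, 0, 0, 0, 0, 0], [0.8, 0, 0, 0, 0, 0, 0], [0.9, 0, 0, 0, 0, 0, 0], [0.9, 0, 0, 0, 0, 0, 0], [0.9, 0, 0, 0, 0, 0, 0], [0.9, 0, 0, -0.05, 0, 0, 0], [0.9, 0, 0, -0.1167, 0, 0, 0], [0.9, 0, 0, -0.1833, 0, 0, 0], [0.9, 0, 0, -0.2167, 0, 0, 0]]' > next.json && python3 steer.py next.json; python3 -c "
from h import *
delta((.462,.387,.15),2.1)"
```

```text
clock: 21.05
tool_pos: [0.5575, -0.3637, 0.1795]
eef_rot: [0.998, 0.065, 0.002, 0.001]
contact_force: [1.1, -1.0, 0.1]
opening: 0.903
finger_force: 0.0
shift [ 0.0023 -0.7568  0.0272] rotvec [ 0.0038 -0.0032 -0.3995] tool y heading -1.4411 q7 -1.32 tcp [ 0.5575 -0.3637  0.1795] clock 21.05
```

Scaled: -0.458 m is -0.7633, -0.41 m is -0.6833, -0.4 rad is -0.1.

```bash
echo '[[1, 0, -0.05, 0, 0, 0, 0], [1, 0, -0.125, 0, 0, 0, -0.01], [1, 0, -0.2033, 0, 0, 0, -0.02], [1, 0, -0.2833, 0, 0, 0, -0.03], [1, 0, -0.3633, 0, 0, 0, -0.04], [1, 0, -0.4433, 0, 0, 0, -0.05], [1, 0, -0.5233, 0, 0, 0, -0.0625], [1, 0, -0.6033, 0, 0, 0, -0.075], [1, 0, -0.6833, 0, 0, 0, -0.0875], [1, 0, -0.7633, 0, 0, 0, -0.1]]' > next.json && python3 steer.py next.json; python3 -c "
from h import *
delta((.462,.387,.15),2.1)"
```

```text
clock: 22.05
tool_pos: [0.4961, 0.0927, 0.1757]
eef_rot: [0.965, 0.263, -0.0, 0.0]
contact_force: [0.0, -0.8, -0.4]
opening: 0.997
finger_force: 0.0
shift [ 0.1198 -0.2709  0.0255] rotvec [0.0005 0.0003 0.0026] tool y heading -1.039 q7 -1.88 tcp [0.4961 0.0927 0.1757] clock 22.05
```

Scaled: -0.271 m is -0.4517, -0.26 m is -0.4333.

```bash
echo '[[1, 0.0333, -0.075, 0, 0, 0, 0], [1, 0.0667, -0.15, 0, 0, 0, 0], [1, 0.1, -0.225, 0, 0, 0, 0], [1, 0.1333, -0.3, 0, 0, 0, 0], [1, 0.1667, -0.375, 0, 0, 0, 0], [1, 0.1917, -0.4333, 0.0167, 0, 0, 0], [1, 0.2, -0.4517, 0.0417, 0, 0, 0], [1, 0.2, -0.4517, 0.0417, 0, 0, 0]]' > next.json && python3 steer.py next.json; python3 -c "
from h import *
delta((.462,.387,.038),2.1)
sd=r.snapshot('side');im=r.snapshot('top')
H=np.hstack([cv2.resize(im[190:290,380:500],(400,333)),cv2.resize(sd[150:250,310:430],(400,333))])
cv2.imwrite('pics/c9.png',H[:,:,::-1])"
```

```text
clock: 22.85
tool_pos: [0.4611, 0.3864, 0.1484]
eef_rot: [0.965, 0.264, -0.002, 0.001]
contact_force: [-0.0, -1.2, -0.5]
opening: 1.0
finger_force: 0.0
shift [ 1.500e-03 -1.000e-04  1.104e-01] rotvec [0.0001 0.004  0.0041] tool y heading -1.0375 q7 -2.27 tcp [0.4611 0.3864 0.1484] clock 22.85
```

View pics/c9.png

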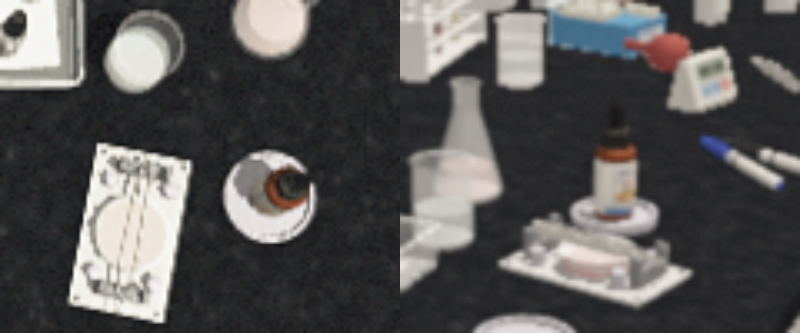

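The dropper stands upright in the right stand and the forceps and dish are intact. Next, the cup.

Scaled: 0.11 m is 0.1833, 0.105 m is 0.175.

```bash
echo '[[1, 0.0025, 0, 0.05, 0, 0, 0], [1, 0.0025, 0, 0.1083, 0, 0, 0], [1, 0.0025, 0, 0.15, 0, 0, 0], [1, 0.0025, 0, 0.175, 0, 0, 0], [1, 0.0025, 0, 0.1833, 0, 0, 0], [1, 0.0025, 0, 0.1833, 0, 0, 0]]' > next.json && python3 steer.py next.json 12; echo '[[0.3, 0, 0, 0, 0, 0, 0], [0.3, 0, 0, 0, 0, 0, 0], [0.3, 0, 0, 0, 0, 0, 0], [0.3, 0, 0, 0, 0, 0, 0], [0.3, 0, 0, 0, 0, 0, 0], [0.3, 0, 0, 0, 0, 0, 0], [0.3, 0, 0, 0, 0, 0, 0]]' > next.json && python3 steer.py next.json 12; python3 -c "
from h import *
delta((.462,.387,.038),2.1)"; echo '[[0.3, 0, 0, -0.0333, 0, 0, 0], [0.3, 0, 0, -0.0833, 0, 0, 0], [0.3, 0, 0, -0.15, 0, 0, 0], [0.3, 0, 0, -0.15, 0, 0, 0], [0.3, 0, 0, -0.15, 0, 0, 0]]' > next.json && python3 steer.py next.json 15; python3 -c "
from h import *
delta((.5229,-.1025,.12),1.7)
sd=r.snapshot('side')
cv2.imwrite('pics/c10.png',cv2.resize(sd[250:420,180:350],(510,510))[:,:,::-1])"
```

```text
clock: 23.55
tool_pos: [0.4649, 0.3853, 0.0406]
eef_rot: [0.965, 0.261, -0.0, 0.0]
contact_force: [-0.8, -0.4, 0.6]
opening: 0.999
finger_force: 0.0
clock: 24.25
tool_pos: [0.4644, 0.3864, 0.0406]
eef_rot: [0.965, 0.262, -0.0, 0.0]
contact_force: [0.5, -0.4, 3.1]
opening: 0.565
finger_force: 12.0
shift [-0.0018 -0.0018  0.0026] rotvec [0.     0.0002 0.0007] tool y heading -1.0409 q7 -2.36 tcp [0.4644 0.3864 0.0406] clock 24.25
clock: 24.75
tool_pos: [0.4647, 0.3862, 0.1309]
eef_rot: [0.965, 0.262, 0.0, 0.0]
contact_force: [0.2, -0.6, 0.3]
opening: 0.568
finger_force: 15.0
shift [-0.1966  0.4512  0.0109] rotvec [ 1.000e-04 -6.000e-04  4.004e-01] tool y heading -1.0412 q7 -2.29 tcp [0.4647 0.3862 0.1309] clock 24.75
```

View pics/c10.png

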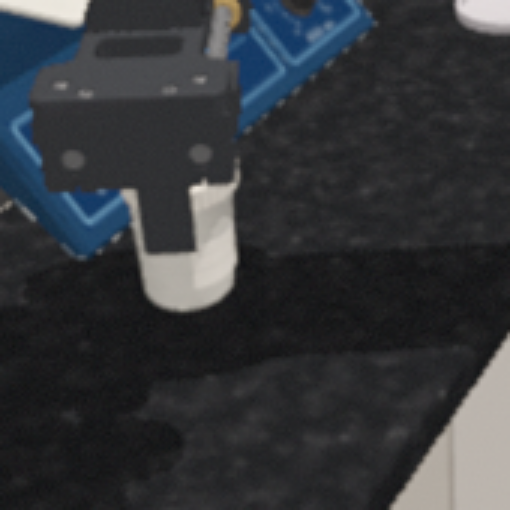

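The cup is held upright by its lid. Carrying it to the left stand.

Scaled: 0.418 m is 0.6967, 0.38 m is 0.6333, 0.4 rad is 0.1.

```bash
echo '[[0.3, -0.0167, 0.0367, 0, 0, 0, 0.0075], [0.3, -0.0467, 0.1033, 0, 0, 0, 0.02], [0.3, -0.08, 0.1767, 0, 0, 0, 0.03], [0.3, -0.1133, 0.2533, 0, 0, 0, 0.0425], [0.3, -0.1467, 0.3333, 0, 0, 0, 0.055], [0.3, -0.18, 0.41, 0, 0, 0, 0.065], [0.3, -0.2133, 0.4867, 0, 0, 0, 0.075], [0.3, -0.2467, 0.56, 0, 0, 0, 0.085], [0.3, -0.2767, 0.6333, 0, 0, 0, 0.0925], [0.3, -0.3033, 0.6967, 0, 0, 0, 0.1]]' > next.json && python3 steer.py next.json; echo '[[0.3, -0.005, 0.05, 0, 0, 0, 0], [0.3, -0.005, 0.0567, 0, 0, 0, 0], [0.3, -0.005, 0.0567, 0, 0, 0, 0]]' > next.json && python3 steer.py next.json; python3 -c "
from h import *
delta((.5229,-.1025,.05),1.7)"
```

```text
clock: 25.8
tool_pos: [0.5172, -0.0698, 0.129]
eef_rot: [0.998, 0.063, -0.002, 0.001]
contact_force: [0.4, 0.6, 0.2]
opening: 0.567
finger_force: 15.0
clock: 26.1
tool_pos: [0.519, -0.1014, 0.1293]
eef_rot: [0.998, 0.064, -0.001, -0.0]
contact_force: [-0.4, 0.7, -0.4]
opening: 0.567
finger_force: 15.0
shift [0.004  0.0016 0.0793] rotvec [-0.0002  0.003  -0.0016] tool y heading -1.4432 q7 -1.89 tcp [ 0.519  -0.1014  0.1293] clock 26.1
```

Scaled: 0.081 m is 0.135, 0.08 m is 0.1333.

```bash
echo '[[0.3, 0.005, 0.0017, 0.0333, 0, 0, 0], [0.3, 0.005, 0.0017, 0.075, 0, 0, 0], [0.3, 0.005, 0.0017, 0.105, 0, 0, 0], [0.3, 0.005, 0.0017, 0.125, 0, 0, 0], [0.3, 0.005, 0.0017, 0.1333, 0, 0, 0], [0.3, 0.005, 0.0017, 0.135, 0, 0, 0], [0.3, 0.005, 0.0017, 0.135, 0, 0, 0], [0.3, 0.005, 0.0017, 0.135, 0, 0, 0]]' > next.json && python3 steer.py next.json; echo '[[0.3, 0, 0, 0.0017, 0, 0, 0], [0.3, 0, 0, 0.0033, 0, 0, 0], [0.3, 0, 0, 0.0033, 0, 0, 0]]' > next.json && python3 steer.py next.json; python3 -c "
from h import *
delta((.5229,-.1025,.0446),1.7)"
```

```text
clock: 26.9
tool_pos: [0.5236, -0.1012, 0.0503]
eef_rot: [0.998, 0.065, 0.0, 0.0]
contact_force: [1.0, -0.3, 0.5]
opening: 0.571
finger_force: 15.0
clock: 27.2
tool_pos: [0.5231, -0.1014, 0.0477]
eef_rot: [0.998, 0.065, -0.0, 0.0]
contact_force: [-0.1, -0.4, -0.2]
opening: 0.569
finger_force: 15.0
shift [-0.0003  0.001   0.0031] rotvec [0.0006 0.0004 0.0004] tool y heading -1.4412 q7 -1.99 tcp [ 0.5231 -0.1014  0.0477] clock 27.2
```

Scaled: 0.003 m is 0.005, 0.002 m is 0.0033.

```bash
echo '[[0.3, 0, 0, 0.0017, 0, 0, 0], [0.3, 0, 0, 0.0033, 0, 0, 0], [0.3, 0, 0, 0.005, 0, 0, 0], [0.3, 0, 0, 0.005, 0, 0, 0]]' > next.json && python3 steer.py next.json
```

```text
clock: 27.6
tool_pos: [0.5231, -0.1012, 0.0446]
eef_rot: [0.998, 0.065, -0.0, 0.0]
contact_force: [0.5, 0.7, 0.4]
opening: 0.57
finger_force: 15.0
```

Scaled: 0.001 m is 0.0017.

```bash
echo '[[0.3, 0, 0, 0.0017, 0, 0, 0], [0.3, 0, 0, 0.0017, 0, 0, 0]]' > next.json && python3 steer.py next.json; echo '[[0.7, 0, 0, 0, 0, 0, 0], [0.9, 0, 0, 0, 0, 0, 0], [0.9, 0, 0, 0, 0, 0, 0], [0.9, 0, 0, 0, 0, 0, 0], [0.9, 0, 0, -0.05, 0, 0, 0], [0.9, 0, 0, -0.1167, 0, 0, 0], [0.9, 0, 0, -0.1833, 0, 0, 0], [0.9, 0, 0, -0.25, 0, 0, 0]]' > next.json && python3 steer.py next.json; echo '[[0.9, 0, -0.0667, 0, 0, 0, 0], [0.9, 0, -0.1333, 0, 0, 0, 0], [0.9, 0, -0.2, 0, 0, 0, 0], [0.9, 0, -0.2667, 0, 0, 0, 0], [0.9, 0, -0.3333, 0, 0, 0, 0], [0.9, 0, -0.3333, 0, 0, 0, 0], [0.9, 0, -0.3333, 0, 0, 0, 0]]' > next.json && python3 steer.py next.json; python3 -c "
from h import *
sd=r.snapshot('side');im=r.snapshot('top')
H=np.hstack([cv2.resize(im[165:290,340:490],(400,333)),cv2.resize(sd[150:275,310:460],(400,333))])
cv2.imwrite('pics/c11.png',H[:,:,::-1])"
```

```text
clock: 27.8
tool_pos: [0.5234, -0.1011, 0.0444]
eef_rot: [0.998, 0.065, 0.0, 0.0]
contact_force: [-1.2, 1.1, 7.3]
opening: 0.57
finger_force: 14.9
clock: 28.6
tool_pos: [0.5226, -0.1012, 0.1949]
eef_rot: [0.998, 0.065, -0.001, 0.0]
contact_force: [0.8, 0.5, -0.3]
opening: 0.902
finger_force: 0.0
clock: 29.3
tool_pos: [0.4968, 0.0979, 0.1934]
eef_rot: [0.998, 0.066, -0.001, 0.0]
contact_force: [-0.8, -0.0, 0.2]
opening: 0.896
finger_force: 0.0
```

View pics/c11.png

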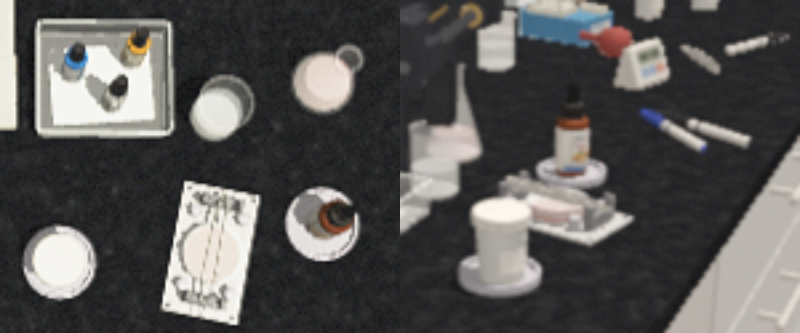

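The cup (62,258) is upright and centred in the left stand (60,262), and the bottle, forceps and dish are in place. Handing in.

```bash
python3 -c "
from plant import r
print(r.finish_job())"
```

```text
the job is handed in; nothing more can be done
None
```

I handed the job in at about 29 s. The last pictures show the dish between the pins with the forceps across it in both saddles, the cup upright in the left stand and the dropper bottle upright in the right one. The hand-in call gave no verdict.

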